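# Find the high side of an agate blank in the V-blocks

### The arm

A 6-joint arm with a two-finger parallel gripper is mounted at the origin on the work surface. World frame = base frame: x ahead of the robot, y to its left, z up, the work surface at z = 0. Lengths are in m, angles in rad, forces in N, time in s.
With the tool pointing down it reaches from about 0.3 to 0.875 m from the base axis. Payload 6.4 kg.
Tool frame: the origin (TCP) lies between the finger pads; the fingertips stand ahead of it and the grasp point (between the pads) lies 3 mm ahead of it (arm.tips_ahead is the z of the fingertips in the tool frame, in m); z points along the fingers, y is the line along which they close (so a half turn about z gives the same grasp; the last joint's range is limited). The gripper opens to 85 mm and grips with 20 to 120 N. Pads are 22 mm wide; open, the fingers measure 114 mm over their backs; the gripper's body (76 mm by 85 mm) begins 54 mm behind the grasp point. The pads swing forward as they close: fully open they stand 13 mm farther back than shut.
Start: joints at [-1.319, 0.181, 1.607, -0, 1.354, -0.206], TCP at [0.254, -0.516, 0.253] pointing down, gripper open.
Joint ranges: [-2.99, 2.99], [-0.89, 2.07], [0.3, 2.58], [-1.14, 4.28], [0, 2.63], [-3.12, 3.12]. Speed limits (rad/s): [2.57, 2.57, 3.01, 3.14, 3.14, 3.14].

### API

Orientations are given as a unit quaternion [x, y, z, w].
In Python, from plant import arm, imaging gives the robot as it stands.
- The arm moves only by the shell command python3 -m crank 'ROWS' [FORCE]. ROWS is a JSON object of lists of equal length, an entry for each row: "grip": the closure, from 0 (fully open) to 1 (shut); "xyz": the shift along the tool's x, y, z in mm, a list of three; "turn": the turn about the tool's z in rad. A call has exactly 5 rows; each row is the pose to reach, as a shift and turn from the pose commanded when the call began, along the tool's axes at that moment; what a row does not reach only later rows make up. A row lasts 1/8 s, in which the tool goes at most 62.5 mm and 10.7 degrees, less where a joint would pass 70% of its speed; a pose out of reach is approached as far as the arm can. A call with a gripper value outside its range is refused whole. The fingers move at their own pace and stop on an object; FORCE is the grip in N (left out, the last holds). Time passes only in rows, so rows that repeat a pose let the fingers close, or fill a call up. It gives the time, the measured TCP pose, the force, the opening and the grip force at its end, in the units of the state.
- arm.get_obs(): the state, without advancing time (a new reading comes with each control period).
- imaging.read_camera(name): name is "scene" or "side" or "wrist"; returns a dict with "color" (400x640x3 uint8, red, green, blue), "fx", "fy", "cx", "cy" (pixels), "rvec" (rotation vector, rad) and "tvec" (3), from world to camera coordinates, as OpenCV has them. Camera axes: x right, y down, z forward; pixel columns grow to the right and rows downward; lengths in m; the calibration is good to about 2 mm. A picture is of the moment at which its call begins. There is no depth.
- arm.job_done(): hands the job in; it is judged then, once.
The state is a dict: "time_s": time; "joint_pos": joint angles; "qd": joint speeds; "joint_efforts": joint torques, N m; "tcp_pos": TCP position; "tcp_rot": TCP orientation; "ft_force": force on the tool from outside, world axes, zero at the start; "wrist_torque": the same for the moment, N m; "width": opening from 0.0 (shut) to 1.0 (fully open); "grip_force": force on a finger pad.
Only numpy, scipy, OpenCV 4.12 (cv2) and the standard library are available. Lean on these libraries where they do the work, as an engineer would, in place of code of your own. Each camera call takes 0.05 s, during which the arm holds its last target. There are 200 camera calls.

### The job

Gently lower the dial indicator (black handle) until its plunger rests on the agate blank and is pushed in about 3 mm. Then turn the arbor in its V-blocks (ball lever) until the blank's highest side is under the plunger, where the dial reads most, without lifting the arbor or forcing anything. Leave it there with the indicator still resting on the stone, and leave the other things on the counter alone.

Things in the scene. Friction and masses are not known exactly. Their poses are not given: they have to be found in the camera images.
- stand: Fixed runout stand: grey base 130 x 300 x 15 mm, two dark steel 90-degree V-blocks (20 mm thick, at y = -55 and +55 mm), a 24 mm steel column at y = -125 mm, top 230 mm up. Origin: centre of its underside, on the counter. y runs along the arbor, column end to lever end; x across it, away from the robot (yaw within 0.3 rad). The arbor's axis lies at x = 0, 70 mm up.
- arbor: Loose steel arbor, 24 mm thick, 205 mm long, about 1 kg with its stone, lying in the V-blocks by its own weight. Origin on its axis, under the plunger; y is its axle; at the start its frame is parallel to the stand's. Turning forward (positive about y) carries the lever over the top, away from the robot. Friction keeps it as left; a few N at the ball turn it; it can be lifted out.
- blank_mid (a point): Point on the axle inside the egg-shaped brown agate blank (24 mm thick) cemented fast to the arbor's middle. Its rim is 24 mm from the axle on the low side, about 28 mm at 90 degrees, and rises smoothly to 36 mm at one rounded high side. At the start that side lies 0.5 to 1.6 rad (differs, not told) from the top, on the robot's side: a forward turn of that much brings it to the top.
- ball (a point): Centre of the 18 mm black ball on the arbor's lever (8 mm steel rod), 90 mm from the axle and 105 mm along arbor +y, outside the V-blocks. At the start the lever leans 0.8 rad from upright towards the robot (-x of the stand). It swings in the plane across the arbor, with free room above and beside the ball; jaws can straddle or pinch it.
- handle (a point): Grip point in the upright black handle on the indicator bracket: a block 16 mm across (stand x) and 30 mm along stand y, reaching from 36 mm below this point to 16 mm above it. It lies at stand x = 0, y = -62 mm, 245 mm above the counter when the bracket is fully up. Take it from above, jaws closing along the stand's x.
- bracket (a joint): Height of the indicator bracket on its column, in m: 0 = fully up, grows as it goes DOWN, to 0.060. It slides with about 10 N of friction (weighs 0.4 kg), and stays where it is left. It starts at 0 to 0.010.
- plunger: The indicator's steel plunger, 6 mm thick with an 8 mm ball tip, hanging from the dial above the blank at stand x = 0, y = 0. Origin: lowest point of the ball tip, 130 mm above the counter when bracket and plunger are at rest at 0. It springs upward into the dial by up to 18 mm; the spring takes 1.5 N at the first touch and 0.25 N more for each mm, and past 18 mm it is solid.
- needle (a joint): Dial reading in rad: 0 with the plunger hanging free, 0.314 rad for each mm that the plunger is pushed in (20 marks round the dial, one per mm; 58 mm dial, face tilted up and away from the robot; the needle turns clockwise as seen on the face).
- disc: Bystander: black rubber-backed disc, 100 mm across, 9 mm thick; origin under its centre.
- slab: Bystander: polished agate slab about 100 x 78 x 8 mm; origin under its centre.
- gauge: Bystander: steel angle gauge, about 100 mm long and 12 mm high; origin under its middle.
- burnisher: Bystander: walnut-handled burnisher 110 mm long, 24 mm thick, lying; origin under its middle.
- tin: Bystander: brass-coloured tin, 60 mm across and 45 mm high; origin under its centre.
Not all that is in view belongs to the job. Of the things that look like the arbor, the larger one is meant.

How it is judged:
By the outcome, as a careful person would: the job done as asked, in the order asked, and still so for the second after the job is handed in, with the robot touching nothing.
It also fails if it takes over 72 s, if anything falls off the work surface, if the arm or the gripper's body presses on something with over 40 N, if the wrist force passes 120 N, or if a joint passes its speed limit or range.

## Working session

There is one attempt and no reset: what is moved stays moved. The work goes in short steps, Python scripts to look and compute and a shell command to move; the robot and the scene stay as the last step left them, time stands still between calls to the robot, and variables do not carry over. Pictures are saved under pics/ and viewed, at most 10 in all, crops included, and the job is handed in when it is done.

```bash
mkdir -p pics; ls; python3 - <<'E'
from plant import arm, imaging
import cv2, numpy as np
o=arm.get_obs(); print(o['time_s'],o['tcp_pos'],o['tcp_rot'],o['width'],arm.tips_ahead)
a=[]
for n in("scene","side"):
    c=imaging.read_camera(n); a.append(c['color']); R=cv2.Rodrigues(np.array(c['rvec']))[0]
    print(n,c['fx'],c['cx'],c['cy'],-R.T@np.array(c['tvec']).ravel(),R[2])
    cv2.imwrite(f'pics/{n}0.png',cv2.resize(c['color'][:,:,::-1],(800,500),interpolation=cv2.INTER_CUBIC))
E
```

```text
pics
0.0 [ 0.25401448 -0.51523869  0.25234023] [ 9.73917857e-01  2.26898981e-01 -1.16498641e-05 -9.27771395e-04] 1.0005795311497607 0.022
scene 433.1924481310388 324.2338331195517 196.2517235344732 [ 1.03453323 -0.49292235  1.06759015] [-0.47042591  0.4163183  -0.77806076]
side 493.62295134319925 314.75841886928026 192.4768744836457 [-0.00436328  0.67475645  0.94488267] [ 0.41924997 -0.58794262 -0.69177521]
```

View pics/scene0.png

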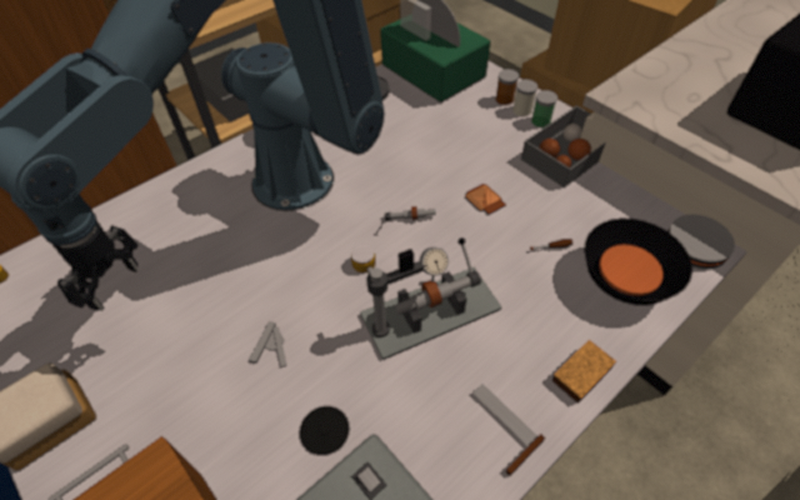

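View pics/side0.png

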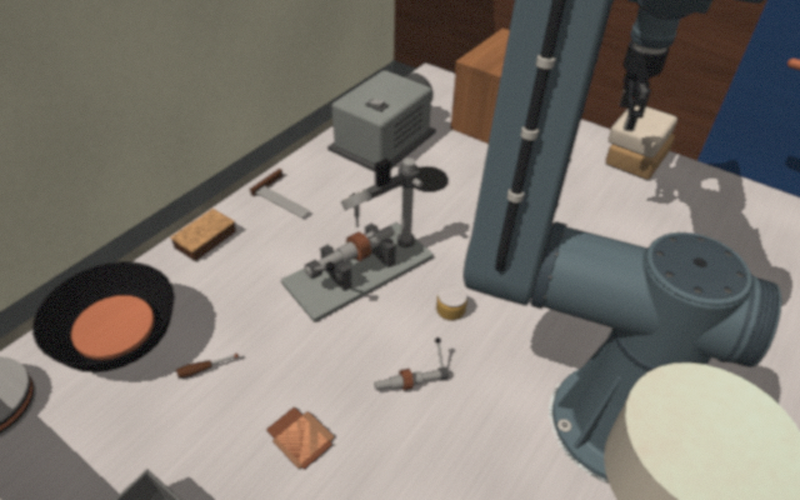

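Scene view: stand base corners at about (362,318), (383,357), (500,308), (480,270), handle (406,260), dial (434,262) and ball (462,241). Side view: stand corners at (282,282), (318,318), (432,256), handle (383,172). The small arbor at scene (410,214) is a decoy.

```bash
cat > h.py <<'E'
from plant import arm, imaging
import cv2, numpy as np
from scipy.spatial.transform import Rotation as Rot
def cam(n):
    c=imaging.read_camera(n); c['R']=cv2.Rodrigues(np.array(c['rvec']))[0]; c['t']=np.array(c['tvec']).ravel(); c['C']=-c['R'].T@c['t']; return c
def ray(c,u,v):
    d=c['R'].T@np.array([(u-c['cx'])/c['fx'],(v-c['cy'])/c['fy'],1]); return d/np.linalg.norm(d)
def plane(c,u,v,z):
    d=ray(c,u,v); return c['C']+d*(z-c['C'][2])/d[2]
def tri(l):
    A=0;b=0
    for c,u,v in l:
        d=ray(c,u,v); P=np.eye(3)-np.outer(d,d); A=A+P; b=b+P@c['C']
    return np.linalg.solve(A,b)
def proj(c,p):
    q=c['R']@np.array(p)+c['t']; return np.array([c['fx']*q[0]/q[2]+c['cx'],c['fy']*q[1]/q[2]+c['cy']])
def crop(c,u0,v0,w,h,k):
    return cv2.resize(c['color'][v0:v0+h,u0:u0+w,::-1],None,fx=k,fy=k,interpolation=cv2.INTER_CUBIC)
E
python3 - <<'E'
from h import *
s=cam('scene');d=cam('side')
cv2.imwrite('pics/crop1.png',np.hstack([crop(s,275,180,133,110,3),crop(d,220,120,133,110,3)])) if 0 else cv2.imwrite('pics/crop1.png',np.vstack([crop(s,280,180,130,110,5)[:,:,:][0:550]]))
cv2.imwrite('pics/crop2.png',crop(d,220,120,140,140,4))
# base mask corners
for c,roi in((s,(280,200,130,100)),(d,(220,140,140,120))):
    u,v,w,h=roi; im=c['color'][v:v+h,u:u+w].astype(int)
    print(im[h//2,::12].tolist())
E
```

```text
[[171, 154, 147], [117, 113, 106], [56, 51, 49], [57, 57, 52], [45, 42, 40], [55, 54, 50], [56, 55, 51], [42, 42, 39], [108, 106, 98], [101, 99, 91], [174, 157, 150]]
[[201, 191, 184], [199, 187, 181], [202, 191, 185], [128, 121, 116], [145, 140, 132], [135, 130, 125], [63, 39, 29], [46, 43, 42], [54, 53, 50], [77, 79, 76], [137, 137, 130], [203, 191, 184]]
```

View pics/crop1.png

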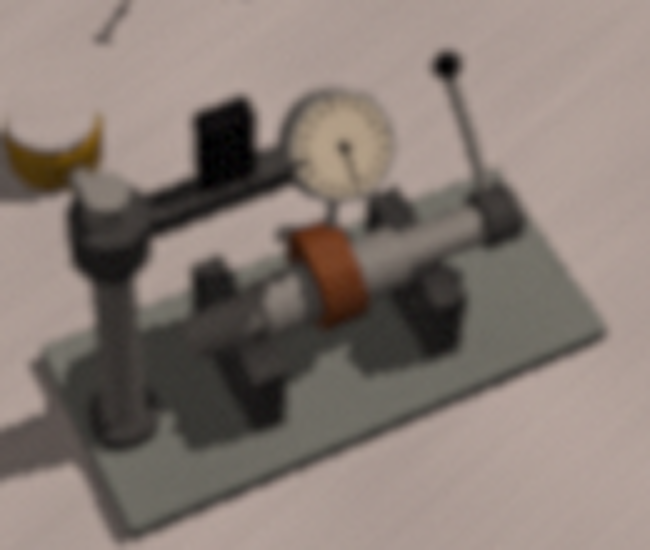

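View pics/crop2.png

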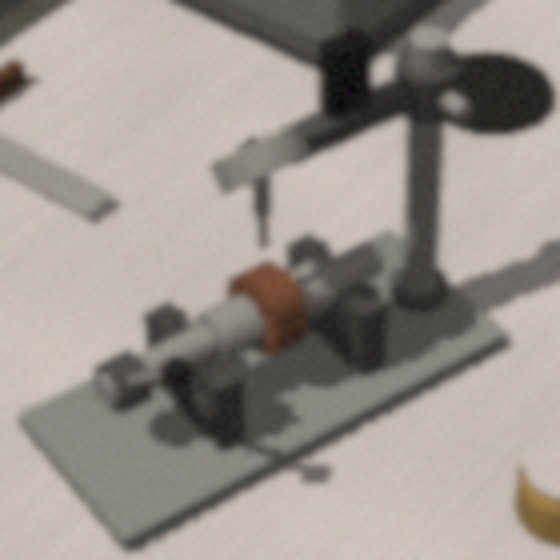

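Scene crop: base corners (40,358),(130,528),(605,330),(490,172), ball (447,64), handle block (225,140), dial (338,145) with the needle pointing down-right. Side crop: base corners (22,418),(128,540),(508,340),(392,232), ball seen end-on near (182,378), handle (345,70).

```bash
cat >> h.py <<'E'
from scipy.optimize import least_squares
E
python3 - <<'E'
from h import *
s=cam('scene');d=cam('side')
S=[np.array(p)/5+[280,180] for p in[(40,358),(130,528),(605,330),(490,172)]]
D=[np.array(p)/4+[220,120] for p in[(392,232),(22,418),(128,540),(508,340)]]
# local corners order: scene: left=(-x,-y)? , bottom=(+x,-y), right=(+x,+y), top=(-x,+y)
LS=[(-65,-150),(65,-150),(65,150),(-65,150)]
LD=[(65,-150),(65,150),(-65,150),(-65,-150)]
def W(p,l,z):
    c,q=np.cos(p[2]),np.sin(p[2]); x,y=np.array(l)/1000; return np.array([p[0]+c*x-q*y,p[1]+q*x+c*y,z])
f=lambda p:np.concatenate([proj(s,W(p,l,.015))-u for l,u in zip(LS,S)]+[proj(d,W(p,l,.015))-u for l,u in zip(LD,D)])
r=least_squares(f,[.5,-.1,0]);p=r.x;print(p,np.round(r.fun,1))
b=tri([(s,280+447/5,180+64/5),(d,220+182/4,120+378/4)]);print('ball tri',b)
print('ball exp',W(p,(-90*np.sin(.8),105),.07+.09*np.cos(.8)), proj(s,W(p,(-90*np.sin(.8),105),.07+.09*np.cos(.8))))
ht=tri([(s,280+225/5,180+105/5),(d,220+347/4,120+38/4)]);print('handle top',ht,'exp',W(p,(0,-62),.261))
for br in(0,.005,.01):print(br,(proj(s,W(p,(0,-62),.261-br))-[280,180])*5,(proj(d,W(p,(0,-62),.261-br))-[220,120])*4, 'tip',(proj(d,W(p,(0,0),.130-br))-[220,120])*4)
o=arm.get_obs();R=Rot.from_quat(o['tcp_rot']).as_matrix();print(o['time_s'],R.round(3).tolist(),o['tcp_pos'])
for nm,l,z in(('handle',(0,-62),.245),('ball',(-64.6,105),.1327)):
    w=W(p,l,z);print(nm,w,'tool shift mm',R.T@(w-o['tcp_pos'])*1e3)
a=np.array([np.cos(p[2]),np.sin(p[2])]); ty=R[:2,1]; print('tool y angle',np.arctan2(ty[1],ty[0]),'stand x angle',p[2])
E
```

```text
[ 0.57289034 -0.01142791 -0.28472285] [-1.5 -3.1 -0.9  0.3 -0.1 -1.5  0.  -2.6 -0.7 -1.9 -1.5 -1.9 -0.9 -0.3
 -0.1 -2.7]
ball tri [0.53966065 0.10946094 0.12809788]
ball exp [0.54042119 0.10747967 0.1327036 ] [367.93888216 192.19867286]
handle top [ 0.55457252 -0.06825334  0.25623443] exp [ 0.55547507 -0.07093176  0.261     ]
0 [218.25876311 102.27416974] [345.4759094   28.95100574] tip [263.22900417 238.47227083]
0.005 [218.32979121 108.78367342] [345.43746978  35.93538614] tip [263.4271597 244.4965042]
0.01 [218.40028608 115.24430806] [345.39926077  42.87786703] tip [263.62418801 250.48646843]
0.3 [[0.897, 0.442, -0.0], [0.442, -0.897, 0.001], [0.0, -0.001, -1.0]] [ 0.25412322 -0.51562938  0.25298473]
handle [ 0.55547507 -0.07093176  0.245     ] tool shift mm [ 466.86489453 -265.71166843    8.19384894]
ball [0.54038477 0.10749033 0.1327    ] tool shift mm [ 532.17309543 -432.36579566  120.59798931]
tool y angle -1.1129979333643447 stand x angle -0.28472284668964726
```

```bash
cat > st.py <<'E'
from h import *
import sys
# rough stand pose; handle/ball targets in the tool's axes
P=np.array([.5725,-.0095,-.285])
def W(l,z,p=P):
    c,q=np.cos(p[2]),np.sin(p[2]); x,y=np.array(l)/1000; return np.array([p[0]+c*x-q*y,p[1]+q*x+c*y,z])
def rel(w):
    o=arm.get_obs();R=Rot.from_quat(o['tcp_rot']).as_matrix();return (R.T@(w-o['tcp_pos'])*1e3).round(1)
def info():
    o=arm.get_obs();R=Rot.from_quat(o['tcp_rot']).as_matrix()
    print('t',o['time_s'],'tcp',o['tcp_pos'].round(4) if hasattr(o['tcp_pos'],'round') else o['tcp_pos'],'F',np.round(o['ft_force'],1),'w',round(o['width'],3),'turn left',round(np.arctan2(R[1,1],R[0,1])-P[2],3),'handle',rel(W((0,-62),.241)),'j6',round(o['joint_pos'][5],2),'tz',R[:,2].round(3))
if __name__=='__main__': info()
E
python3 -m crank '{"grip":[0,0,0,0,0],"xyz":[[47,-27,-18],[94,-54,-36],[141,-81,-54],[188,-107,-72],[234,-133,-90]],"turn":[-0.166,-0.332,-0.498,-0.664,-0.828]}' 40; python3 st.py
```

```text
time_s: 0.92
tcp_pos: [0.406, -0.2915, 0.344]
tcp_rot: [0.799, 0.602, 0.0, 0.0]
ft_force: [0.6, -0.5, -0.3]
width: 0.996
grip_force: 0.0
t 0.925 tcp [ 0.406  -0.2915  0.344 ] F [ 0.6 -0.5 -0.3] w 0.996 turn left 0.005 handle [255.   81.8 103. ] j6 -0.58 tz [ 0. -0. -1.]
```

```bash
python3 -m crank '{"grip":[0,0,0,0,0],"xyz":[[55,18,0],[110,36,0],[165,54,0],[220,72,0],[255,82,0]],"turn":[0,0,0,0,0]}' 40; python3 -m crank '{"grip":[0.2,0.3,0.3,0.3,0.3],"xyz":[[0,0,5],[0,0,10],[0,0,15],[0,0,20],[0,0,20]],"turn":[0,0,0,0,0]}'; python3 - <<'E'
from st import *
info()
w=cam('wrist'); cv2.imwrite('pics/w1.png',w['color'][:,:,::-1])
print(w['C'],[proj(w,W((0,-62),z)).round() for z in(.257,.261)],proj(w,W((0,-125),.23)).round())
E
```

```text
time_s: 1.55
tcp_pos: [0.5566, -0.069, 0.3432]
tcp_rot: [0.8, 0.6, 0.0, -0.0]
ft_force: [1.0, -0.0, -0.3]
width: 1.0
grip_force: 0.0
time_s: 2.17
tcp_pos: [0.5552, -0.072, 0.3228]
tcp_rot: [0.801, 0.599, -0.0, -0.0]
ft_force: [-0.2, -0.0, 0.8]
width: 0.698
grip_force: 0.0
t 2.175 tcp [ 0.5552 -0.072   0.3228] F [-0.2 -0.   0.8] w 0.698 turn left -0.001 handle [ 2.8 -0.9 81.8] j6 -0.05 tz [-0.001  0.    -1.   ]
[ 0.57409656 -0.00969236  0.44312626] [array([322., 225.]), array([322., 227.])] [323. 297.]
```

View pics/w1.png

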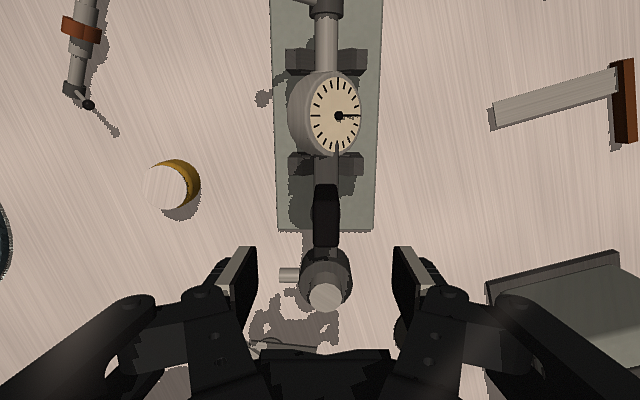

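Wrist view: handle at (326,215), column cap at (327,298), dial centre (338,115), needle at about 3 o'clock. The handle sits about 2 mm in stand +x from my estimate, and yaw is good.

```bash
sed -i 's/\[.5725,-.0095/[.5742,-.0100/' st.py; python3 -m crank '{"grip":[0.3,0.3,0.3,0.3,0.3],"xyz":[[3,1,18],[3,1,36],[3,1,54],[3,1,70],[3,1,78]],"turn":[0,0,0,0,0]}' 40;  python3 -m crank '{"grip":[0.5,0.65,0.8,1,1],"xyz":[[0,0,0],[0,0,0],[0,0,0],[0,0,0],[0,0,0]],"turn":[0,0,0,0,0]}' 40; python3 st.py
```

```text
time_s: 2.85
tcp_pos: [0.5569, -0.0686, 0.2436]
tcp_rot: [0.8, 0.6, -0.001, -0.001]
ft_force: [-0.8, -0.4, -0.2]
width: 0.699
grip_force: 0.0
time_s: 3.48
tcp_pos: [0.5569, -0.0687, 0.246]
tcp_rot: [0.8, 0.599, -0.0, -0.0]
ft_force: [-4.6, 1.3, 3.7]
width: 0.179
grip_force: 42.5
t 3.475 tcp [ 0.5569 -0.0687  0.246 ] F [-4.6  1.3  3.7] w 0.179 turn left -0.0 handle [-0.8  0.1  5. ] j6 -0.05 tz [-0.001  0.    -1.   ]
```

```bash
python3 -m crank '{"grip":[1,1,1,1,1],"xyz":[[0,0,2],[0,0,5],[0,0,8],[0,0,11],[0,0,12]],"turn":[0,0,0,0,0]}' 40; python3 - <<'E'
from st import *
info()
w=cam('wrist');s=cam('scene');d=cam('side')
a=crop(w,220,0,200,133,4)[:532]; cv2.imwrite('pics/w2.png',np.vstack([a[:300], np.hstack([crop(s,325,190,50,60,5)[:300],crop(d,265,140,50,60,5),np.zeros((300,300,3),np.uint8)])]))
E
```

```text
time_s: 4.1
tcp_pos: [0.5569, -0.0686, 0.2342]
tcp_rot: [0.8, 0.599, -0.0, -0.0]
ft_force: [-5.9, 0.8, 7.7]
width: 0.178
grip_force: 42.8
t 4.1 tcp [ 0.5569 -0.0686  0.2342] F [-5.9  0.8  7.7] w 0.178 turn left -0.0 handle [-0.8  0.1 -6.8] j6 -0.05 tz [-0.001  0.    -1.   ]
```

View pics/w2.png

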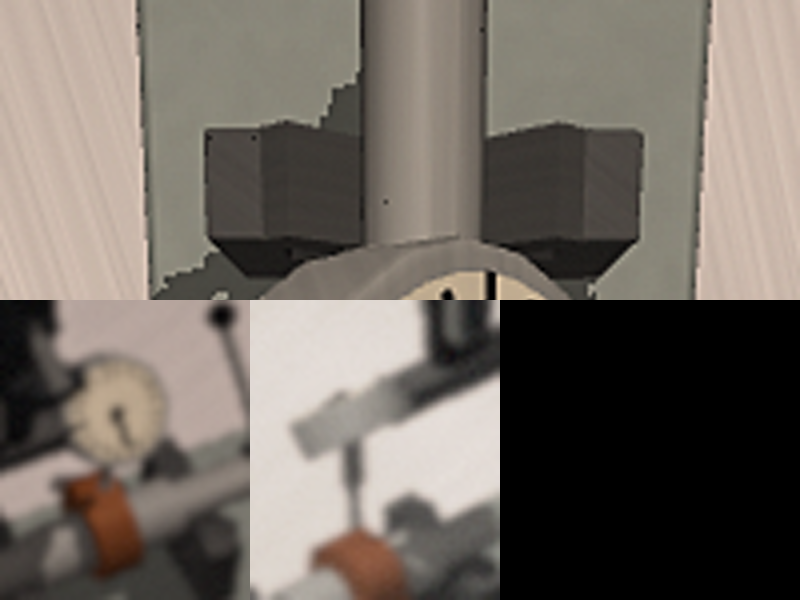

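Side crop: plunger tip is just above the blank (a few mm). The dial is visible in the wrist image (below row 65), so I'll read the needle there numerically.

```bash
cat > needle.py <<'E'
from st import *
def needle(c,roi,save=None):
    u,v,w,h=roi; im=c['color'][v:v+h,u:u+w]; im=cv2.resize(im,None,fx=6,fy=6,interpolation=cv2.INTER_CUBIC)
    hsv=cv2.cvtColor(im,cv2.COLOR_RGB2HSV); i=im.astype(int)
    m=((i[:,:,0]-i[:,:,2]>22)&(i[:,:,0]>120)&(i[:,:,1]-i[:,:,2]>12)).astype(np.uint8)
    m=cv2.morphologyEx(m,cv2.MORPH_OPEN,np.ones((5,5)))
    k=max(cv2.findContours(m,cv2.RETR_EXTERNAL,cv2.CHAIN_APPROX_NONE)[0],key=cv2.contourArea)
    k=cv2.convexHull(k); (cx,cy),(a,b),th=cv2.fitEllipse(k)
    T=np.deg2rad(th); A=np.array([[np.cos(T),np.sin(T)],[-np.sin(T),np.cos(T)]])
    yy,xx=np.mgrid[:im.shape[0],:im.shape[1]]
    q=A@np.stack([xx.ravel()-cx,yy.ravel()-cy]); q[0]/=a/2; q[1]/=b/2; q=A.T@q
    r=np.hypot(*q); g=i.sum(2).ravel(); s=(r>.25)&(r<.6); t=np.percentile(g[s],60)
    wt=np.clip(t*.75-g,0,None)*s; z=np.sum(wt*(q[0]+1j*q[1])/r)
    if save: cv2.ellipse(im,((cx,cy),(a,b),th),(0,255,0),1); cv2.imwrite(save,im[:,:,::-1])
    return round(float(np.angle(z)),3),round(float(abs(z)/wt.sum()),2),[round(x/6,1) for x in(cx,cy,a,b)],round(th)
if __name__=='__main__':
    info()
    print('wrist',needle(cam('wrist'),(270,40,150,140),'pics/nw.png'),'scene',needle(cam('scene'),(325,185,50,50),'pics/ns.png'))
E
python3 needle.py; python3 -c "
import cv2,numpy as np
a=cv2.imread('pics/nw.png');b=cv2.imread('pics/ns.png')
a=cv2.resize(a,(420,390));b=cv2.resize(b,(380,390));cv2.imwrite('pics/n.png',np.hstack([a,b]))"
```

```text
t 4.25 tcp [ 0.5569 -0.0687  0.2342] F [-6.   1.4  4.9] w 0.182 turn left -0.0 handle [-0.8  0.1 -6.8] j6 -0.05 tz [-0.001  0.    -1.   ]
wrist (0.212, 0.92, [67.1, 82.2, 73.9, 109.7], 2) scene (1.277, 0.99, [23.4, 27.2, 19.2, 20.4], 15)
```

View pics/n.png

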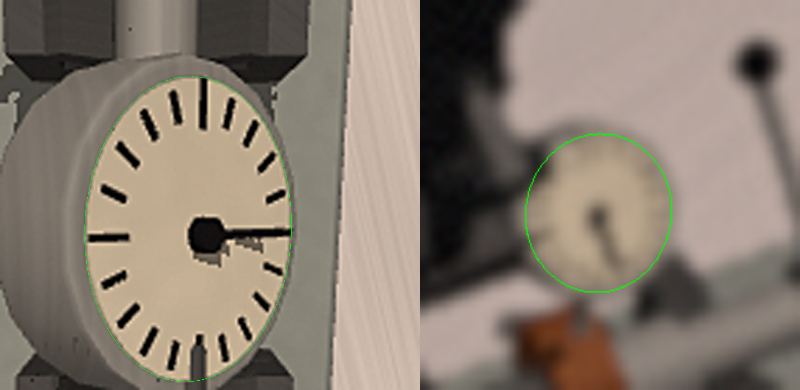

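Needle sits at the 3 o'clock mark (zero) in the wrist view; a light shadow biases my reader, so I'll use a darker threshold and take the hub as the centre. Continue lowering.

```bash
python3 - <<'E'
s=open('needle.py').read()
s=s.replace("r=np.hypot(*q); g=i.sum(2).ravel();","r=np.hypot(*q); g=i.sum(2).ravel(); D=np.clip(dk*np.percentile(g[r<.6],60)-g,0,None); hb=D*(r<.2); q=q-(q*hb).sum(1,keepdims=True)/hb.sum(); r=np.hypot(*q);")
s=s.replace("t=np.percentile(g[s],60)","").replace("np.clip(t*.75-g,0,None)*s","D*s").replace("save=None","save=None,dk=.4")
s=s.replace("'pics/ns.png')","'pics/ns.png',.75)").replace("r>.25","r>.22").replace("r<.6);","r<.55);")
open('needle.py','w').write(s)
E
python3 needle.py
python3 -m crank '{"grip":[1,1,1,1,1],"xyz":[[0,0,1],[0,0,2],[0,0,3],[0,0,4],[0,0,4]],"turn":[0,0,0,0,0]}' 40;python3 needle.py
```

```text
t 4.35 tcp [ 0.5569 -0.0687  0.2341] F [-6.6  0.9  4.6] w 0.182 turn left -0.0 handle [-0.8  0.1 -6.9] j6 -0.05 tz [-0.001  0.    -1.   ]
wrist (0.024, 1.0, [67.1, 82.2, 73.8, 109.7], 2) scene (1.2, 0.99, [23.3, 27.1, 19.1, 20.5], 16)
time_s: 5.08
tcp_pos: [0.5569, -0.0687, 0.2303]
tcp_rot: [0.8, 0.599, -0.0, -0.0]
ft_force: [-5.9, 1.6, 5.8]
width: 0.181
grip_force: 42.8
t 5.075 tcp [ 0.5569 -0.0687  0.2303] F [-5.9  1.6  5.8] w 0.181 turn left -0.0 handle [ -0.8   0.1 -10.7] j6 -0.05 tz [-0.001  0.    -1.   ]
wrist (0.036, 0.99, [67.1, 82.2, 73.9, 109.6], 2) scene (1.23, 1.0, [23.2, 28.2, 19.2, 20.6], 15)
```

```bash
python3 -m crank '{"grip":[1,1,1,1,1],"xyz":[[0,0,1],[0,0,2],[0,0,3],[0,0,3],[0,0,3]],"turn":[0,0,0,0,0]}' 40 >/dev/null;python3 needle.py
python3 -m crank '{"grip":[1,1,1,1,1],"xyz":[[0,0,1],[0,0,2],[0,0,2],[0,0,2],[0,0,2]],"turn":[0,0,0,0,0]}' 40 >/dev/null;python3 needle.py
```

```text
t 5.8 tcp [ 0.5569 -0.0687  0.2273] F [-6.2  0.8  5.5] w 0.181 turn left -0.0 handle [ -0.8   0.1 -13.7] j6 -0.05 tz [-0.001  0.    -1.   ]
wrist (0.026, 0.99, [67.1, 82.2, 73.8, 109.7], 2) scene (1.242, 0.99, [23.3, 28.9, 19.2, 20.5], 14)
t 6.525 tcp [ 0.5569 -0.0687  0.2252] F [-6.7  1.5  5.9] w 0.18 turn left -0.0 handle [ -0.8   0.1 -15.8] j6 -0.05 tz [-0.001  0.    -1.   ]
wrist (0.03, 0.99, [67.1, 82.2, 73.9, 109.6], 2) scene (0.0, nan, [23.2, 29.3, 19.1, 20.4], 13)needle.py:15: RuntimeWarning: invalid value encountered in scalar divide
  return round(float(np.angle(z)),3),round(float(abs(z)/wt.sum()),2),[round(x/6,1) for x in(cx,cy,a,b)],round(th)
```

```bash
python3 -m crank '{"grip":[1,1,1,1,1],"xyz":[[0,0,1],[0,0,2],[0,0,3],[0,0,3],[0,0,3]],"turn":[0,0,0,0,0]}' 40 >/dev/null;python3 needle.py
python3 -m crank '{"grip":[1,1,1,1,1],"xyz":[[0,0,1],[0,0,2],[0,0,2],[0,0,2],[0,0,2]],"turn":[0,0,0,0,0]}' 40 >/dev/null;python3 needle.py
```

```text
t 7.25 tcp [ 0.5569 -0.0687  0.2225] F [-6.9  1.   7.2] w 0.178 turn left -0.0 handle [ -0.9   0.1 -18.5] j6 -0.05 tz [-0.001  0.    -1.   ]
wrist (0.137, 1.0, [67.1, 82.2, 73.8, 109.8], 2) scene (1.416, 0.99, [23.2, 30.1, 19.1, 20.7], 8)
t 7.975 tcp [ 0.5569 -0.0687  0.2206] F [-7.8  0.9  7.4] w 0.18 turn left -0.0 handle [ -0.8   0.1 -20.4] j6 -0.05 tz [-0.001  0.    -1.   ]
wrist (0.557, 0.98, [67.1, 82.2, 73.9, 109.7], 2) scene (1.888, 1.0, [23.1, 30.4, 19.1, 20.4], 12)
```

```bash
python3 -m crank '{"grip":[1,1,1,1,1],"xyz":[[0,0,0.5],[0,0,1],[0,0,1],[0,0,1],[0,0,1]],"turn":[0,0,0,0,0]}' 40 >/dev/null;python3 needle.py; cp pics/nw.png pics/v8.png
```

```text
t 8.7 tcp [ 0.5569 -0.0687  0.2198] F [-8.7  1.9  8. ] w 0.177 turn left -0.0 handle [ -0.8   0.1 -21.2] j6 -0.05 tz [-0.001 -0.    -1.   ]
wrist (0.768, 0.97, [67.0, 82.2, 73.8, 109.7], 2) scene (2.192, 1.0, [23.1, 30.7, 19.0, 20.4], 16)
```

View pics/v8.png

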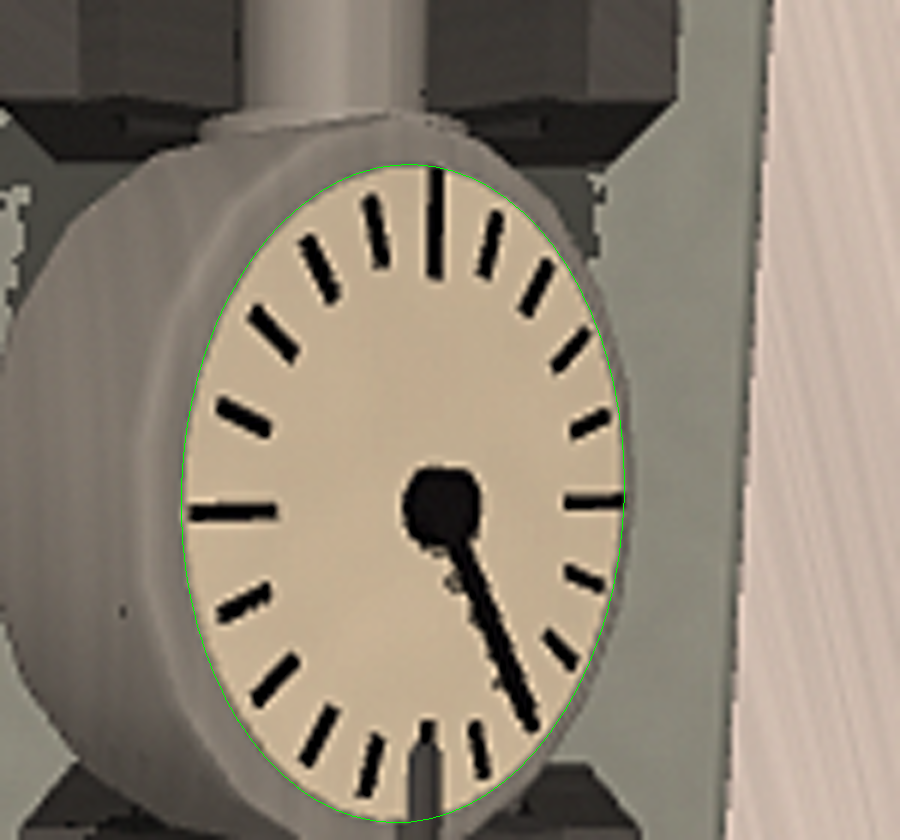

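The needle is on the third mark: about 3 mm pushed in. Releasing and rising.

```bash
python3 -m crank '{"grip":[0.7,0.5,0.4,0.3,0.3],"xyz":[[0,0,0],[0,0,0],[0,0,0],[0,0,0],[0,0,0]],"turn":[0,0,0,0,0]}' 40; python3 -m crank '{"grip":[0.3,0.3,0.3,0.3,0.3],"xyz":[[0,0,-15],[0,0,-35],[0,0,-60],[0,0,-85],[0,0,-100]],"turn":[0,0,0,0,0]}'; python3 needle.py; python3 -c "
from st import *
print('ball',rel(W((-64.6,105),.1327)),'tri',rel(np.array([.5397,.1095,.128])))"
```

```text
time_s: 9.43
tcp_pos: [0.5575, -0.0688, 0.2182]
tcp_rot: [0.8, 0.6, -0.0, -0.0]
ft_force: [-0.4, -0.0, -0.4]
width: 0.696
grip_force: 0.0
time_s: 10.05
tcp_pos: [0.558, -0.069, 0.3209]
tcp_rot: [0.8, 0.6, 0.001, 0.001]
ft_force: [-0.1, -0.3, 0.4]
width: 0.701
grip_force: 0.0
t 10.05 tcp [ 0.558  -0.069   0.3209] F [-0.1 -0.3  0.4] w 0.701 turn left 0.0 handle [-0.8 -1.3 79.9] j6 -0.05 tz [ 0.003 -0.001 -1.   ]
wrist (0.904, 1.0, [61.1, 79.5, 46.7, 68.5], 2) scene (2.187, 1.0, [23.0, 30.6, 19.3, 20.4], 8)
ball [166.2 -66.8 187.9] tri [166.2 -68.9 192.5]
```

```bash
python3 -m crank '{"grip":[0.3,0.3,0.3,0.3,0.3],"xyz":[[40,-17,0],[80,-33,10],[120,-50,40],[160,-66,75],[166,-66,95]],"turn":[0,0,0,0,0]}'; python3 -m crank '{"grip":[0.3,0.3,0.3,0.3,0.3],"xyz":[[0,0,0],[0,0,0],[0,0,0],[0,0,0],[0,0,0]],"turn":[0,0,0,0,0]}';python3 - <<'E'
from st import *
info(); print(rel(W((-64.6,105),.1327)))
w=cam('wrist'); cv2.imwrite('pics/v9.png',w['color'][:,:,::-1]); print(w['fx'],proj(w,W((-64.6,105),.1327)))
E
```

```text
time_s: 10.78
tcp_pos: [0.5385, 0.1117, 0.2202]
tcp_rot: [0.799, 0.601, -0.002, -0.002]
ft_force: [0.7, -0.4, -0.1]
width: 0.697
grip_force: 0.0
time_s: 11.4
tcp_pos: [0.541, 0.1087, 0.2238]
tcp_rot: [0.801, 0.599, 0.0, 0.0]
ft_force: [-0.5, -0.1, 0.3]
width: 0.699
grip_force: 0.0
t 11.4 tcp [0.541  0.1087 0.2238] F [-0.5 -0.1  0.3] w 0.699 turn left -0.001 handle [-166.6   65.3  -17.2] j6 0.27 tz [ 0.001 -0.    -1.   ]
[ 0.4  0.5 91.1]
337.1774369804818 [324.74273617 215.77891105]
```

View pics/v9.png

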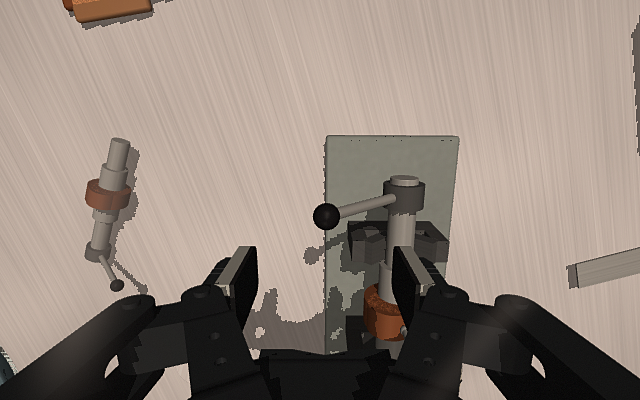

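Ball at (326,216), within about 1 mm of the prediction. Narrow the jaws to straddle it, and descend.

```bash
python3 -m crank '{"grip":[0.65,0.65,0.65,0.65,0.65],"xyz":[[0,1,0],[0,1,10],[0,1,20],[0,1,30],[0,1,40]],"turn":[0,0,0,0,0]}'; python3 -m crank '{"grip":[0.65,0.65,0.65,0.65,0.65],"xyz":[[0,0,10],[0,0,20],[0,0,28],[0,0,34],[0,0,34]],"turn":[0,0,0,0,0]}'; cat > b.py <<'E'
from needle import *
info()
q=Rot.from_euler('z',-P[2]).apply(arm.get_obs()['tcp_pos']-W((0,0),.07))*1e3; g=arm.get_obs()['width']*85
print('stand xyz rel axis',q.round(1),'if rear pushes ball x',round(q[0]-g/2+9,1),'lever',round(np.arcsin(np.clip((q[0]-g/2+9)/90,-1,1)),3),'front',round(np.arcsin(np.clip((q[0]+g/2-9)/90,-1,1)),3))
n=needle(cam('scene'),(325,185,50,50),'pics/ns.png',.75); print(n,'mm',round(((n[0]-1.235)%6.283)/.314,2))
E
python3 b.py
```

```text
time_s: 12.08
tcp_pos: [0.5415, 0.1088, 0.1822]
tcp_rot: [0.8, 0.6, -0.0, -0.0]
ft_force: [-0.0, 0.4, 0.5]
width: 0.351
grip_force: 0.0
time_s: 12.7
tcp_pos: [0.5415, 0.1088, 0.1488]
tcp_rot: [0.8, 0.6, -0.0, -0.0]
ft_force: [0.3, -0.7, 0.2]
width: 0.35
grip_force: 0.0
t 12.7 tcp [0.5415 0.1088 0.1488] F [ 0.3 -0.7  0.2] w 0.35 turn left -0.0 handle [-166.8   64.7  -92.2] j6 0.27 tz [-0.001  0.    -1.   ]
stand xyz rel axis [-64.8 104.8  78.8] if rear pushes ball x -70.6 lever -0.902 front -0.714
(2.177, 1.0, [23.0, 30.6, 19.2, 20.2], 12) mm 3.0
```

```bash
python3 -m crank '{"grip":[0.65,0.65,0.65,0.65,0.65],"xyz":[[0,6,-1],[0,13,-6],[0,20,-11.5],[0,27.5,-16],[0,27.5,-16]],"turn":[0,0,0,0,0]}'; python3 b.py; python3 -m crank '{"grip":[0.65,0.65,0.65,0.65,0.65],"xyz":[[0,4,-2],[0,8,-4],[0,12.5,-5.5],[0,16.5,-7],[0,16.5,-7]],"turn":[0,0,0,0,0]}'; python3 b.py
```

```text
time_s: 13.38
tcp_pos: [0.5694, 0.1008, 0.1663]
tcp_rot: [0.8, 0.599, 0.001, 0.001]
ft_force: [0.1, -0.2, -0.4]
width: 0.351
grip_force: 0.0
t 13.375 tcp [0.5694 0.1008 0.1663] F [ 0.1 -0.2 -0.4] w 0.351 turn left -0.0 handle [-166.9   35.9  -74.7] j6 0.26 tz [ 0.002 -0.    -1.   ]
stand xyz rel axis [-35.7 105.   96.3] if rear pushes ball x -41.7 lever -0.481 front -0.338
(-3.066, 1.0, [23.1, 30.6, 19.1, 20.3], 10) mm 6.31
time_s: 14.05
tcp_pos: [0.5847, 0.0962, 0.1725]
tcp_rot: [0.8, 0.599, 0.0, 0.0]
ft_force: [-0.4, 0.4, -0.2]
width: 0.35
grip_force: 0.1
t 14.05 tcp [0.5847 0.0962 0.1725] F [-0.4  0.4 -0.2] w 0.35 turn left -0.0 handle [-166.8   19.9  -68.5] j6 0.25 tz [ 0.001 -0.    -1.   ]
stand xyz rel axis [-19.8 104.8 102.5] if rear pushes ball x -25.6 lever -0.289 front -0.155
(-2.776, 1.0, [23.2, 31.8, 17.5, 19.6], 78) mm 7.24
```

```bash
python3 -m crank '{"grip":[0.65,0.65,0.65,0.65,0.65],"xyz":[[0,3,-1],[0,6,-1.5],[0,9,-2],[0,9,-2],[0,9,-2]],"turn":[0,0,0,0,0]}' >/dev/null; python3 b.py;  python3 -m crank '{"grip":[0.65,0.65,0.65,0.65,0.65],"xyz":[[0,3,-0.5],[0,6,-1],[0,9,-1],[0,9,-1],[0,9,-1]],"turn":[0,0,0,0,0]}' >/dev/null; python3 b.py
```

```text
t 14.725 tcp [0.5929 0.0938 0.1743] F [0.6 0.  0.8] w 0.348 turn left -0.0 handle [-166.8   11.3  -66.7] j6 0.24 tz [ 0.001 -0.    -1.   ]
stand xyz rel axis [-11.3 104.8 104.3] if rear pushes ball x -17.0 lever -0.191 front -0.061
(nan, nan, [24.0, 34.6, 11.5, 17.9], 74) mm nan
t 15.4 tcp [0.6014 0.0912 0.1752] F [ 0.2 -0.4  0.1] w 0.349 turn left -0.0 handle [-166.8    2.4  -65.8] j6 0.24 tz [ 0. -0. -1.]
stand xyz rel axis [ -2.3 104.8 105.2] if rear pushes ball x -8.2 lever -0.091 front 0.039
(nan, nan, [23.8, 37.1, 6.8, 14.1], 80) mm nanneedle.py:12: RuntimeWarning: invalid value encountered in divide
  r=np.hypot(*q); g=i.sum(2).ravel(); D=np.clip(dk*np.percentile(g[r<.6],60)-g,0,None); hb=D*(r<.2); q=q-(q*hb).sum(1,keepdims=True)/hb.sum(); r=np.hypot(*q); s=(r>.22)&(r<.55);
needle.py:13: RuntimeWarning: invalid value encountered in divide
  wt=D*s; z=np.sum(wt*(q[0]+1j*q[1])/r)
needle.py:12: RuntimeWarning: invalid value encountered in divide
  r=np.hypot(*q); g=i.sum(2).ravel(); D=np.clip(dk*np.percentile(g[r<.6],60)-g,0,None); hb=D*(r<.2); q=q-(q*hb).sum(1,keepdims=True)/hb.sum(); r=np.hypot(*q); s=(r>.22)&(r<.55);
needle.py:13: RuntimeWarning: invalid value encountered in divide
  wt=D*s; z=np.sum(wt*(q[0]+1j*q[1])/r)
```

```bash
python3 - <<'E'
from h import *
s=cam('scene');d=cam('side');cv2.imwrite('pics/v10.png',np.hstack([crop(s,315,170,80,100,5),crop(d,240,130,80,100,5)]))
E
```

```text
(no output)
```

View pics/v10.png

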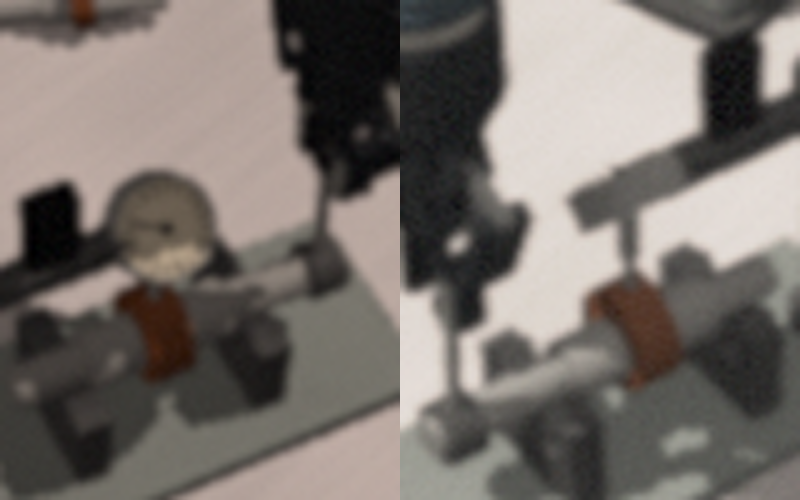

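The view shows the arm's shadow across the dial, with the needle pointing left at roughly 7 mm. I'll make the reader shadow-proof (fixed dial geometry, black-hat filter).

```bash
cat > n2.py <<'E'
from st import *
def rd(c,hub=(348.5,215.6),R=9.9):
    g=cv2.cvtColor(c['color'],cv2.COLOR_RGB2GRAY).astype(np.float32)
    pol=cv2.warpPolar(g,(40,360),hub,R,cv2.WARP_POLAR_LINEAR|cv2.INTER_CUBIC)  # rows: angle, cols: r/R*40
    p=np.log(pol[:,11:26]); p=np.vstack([p,p,p])
    loc=cv2.medianBlur(p.astype(np.float32),5); bg=cv2.blur(p,(1,121))
    s=(cv2.GaussianBlur(bg-p,(1,15),0)).mean(1)[360:720]
    k=s.argmax(); idx=np.arange(k-15,k+16); w=np.clip(s[idx%360]-s.max()*.4,0,None)
    a=np.deg2rad((idx*w).sum()/w.sum()); return round(((a-1.235+.5)%6.2832-.5)/.314,2),round(float(s.max()),2)
if __name__=='__main__':
    q=Rot.from_euler('z',-P[2]).apply(arm.get_obs()['tcp_pos']-W((0,0),.07))*1e3; o=arm.get_obs(); g=o['width']*85
    L=lambda x:round(np.arcsin(np.clip(x/90,-1,1)),3)
    print('t',o['time_s'],'q',q.round(1),'F',np.round(o['ft_force'],1),'lever rear',L(q[0]-g/2+9),'front',L(q[0]+g/2-9),'mm',[rd(cam('scene')) for _ in range(3)])
E
python3 n2.py; python3 - <<'E'
import cv2,n2
for f,o in(('pics/crop1.png',None),): pass
E
python3 -m crank '{"grip":[0.65,0.65,0.65,0.65,0.65],"xyz":[[0,3,0],[0,6,0],[0,9,0],[0,9,0],[0,9,0]],"turn":[0,0,0,0,0]}' >/dev/null; python3 n2.py
```

```text
t 15.55 q [ -2.5 104.8 105.3] F [-0.   0.8  0.6] lever rear -0.095 front 0.039 mm [(np.float64(6.66), 0.17), (np.float64(6.67), 0.16), (np.float64(6.68), 0.17)]
t 16.325 q [  6.7 104.8 105.3] F [-0.7 -0.1 -0. ] lever rear 0.007 front 0.141 mm [(np.float64(6.21), 0.19), (np.float64(6.18), 0.19), (np.float64(6.2), 0.18)]
```

```bash
python3 -m crank '{"grip":[0.65,0.65,0.65,0.65,0.65],"xyz":[[0,-8,0],[0,-14,0],[0,-18,0],[0,-21.5,0],[0,-21.5,0]],"turn":[0,0,0,0,0]}' >/dev/null; python3 n2.py
python3 -m crank '{"grip":[0.65,0.65,0.65,0.65,0.65],"xyz":[[0,-3,0],[0,-6,0.5],[0,-9,1],[0,-9,1],[0,-9,1]],"turn":[0,0,0,0,0]}' >/dev/null; python3 n2.py
python3 -m crank '{"grip":[0.65,0.65,0.65,0.65,0.65],"xyz":[[0,-3,0.5],[0,-6,1.5],[0,-8.5,2],[0,-8.5,2],[0,-8.5,2]],"turn":[0,0,0,0,0]}' >/dev/null; python3 n2.py
python3 -m crank '{"grip":[0.65,0.65,0.65,0.65,0.65],"xyz":[[0,-3,1],[0,-6,2],[0,-8.5,3],[0,-8.5,3],[0,-8.5,3]],"turn":[0,0,0,0,0]}' >/dev/null; python3 n2.py
```

```text
t 17.1 q [-15.3 104.9 105.4] F [0.8 0.1 0.4] lever rear -0.236 front -0.107 mm [(np.float64(7.54), 0.23), (np.float64(7.55), 0.22), (np.float64(7.51), 0.23)]
t 17.875 q [-24.3 104.8 104.1] F [ 0.7 -0.2 -0.2] lever rear -0.341 front -0.207 mm [(np.float64(6.89), 0.22), (np.float64(6.9), 0.21), (np.float64(6.9), 0.21)]
t 18.65 q [-32.8 104.9 102.1] F [ 0.1 -0.5 -1. ] lever rear -0.443 front -0.305 mm [(np.float64(6.91), 0.21), (np.float64(6.9), 0.22), (np.float64(6.91), 0.21)]
t 19.425 q [-41.3 104.8  99.1] F [-0.1  0.5  0.1] lever rear -0.554 front -0.403 mm [(np.float64(6.64), 0.18), (np.float64(6.63), 0.18), (np.float64(6.62), 0.19)]
```

```bash
python3 - <<'E'
s=open('n2.py').read()
i=s.index("    p=np.log"); j=s.index("    k=s.argmax()")
s=s[:i]+'''    p=cv2.GaussianBlur(np.log(np.vstack([pol]*3)[:,10:28]),(1,9),0)
    s=(np.minimum(np.roll(p,24,0),np.roll(p,-24,0))-p)[360:720]
    s=np.clip(s,0,.6).mean(1); s=cv2.GaussianBlur(np.tile(s,3)[:,None],(1,13),0)[360:720,0]
'''+s[j:]
s=s.replace("round(float(s.max()),2)","round(float(s.max()),2),round(float(np.delete(s,np.arange(k-35,k+36)%360).max()),2)")
s=s.replace("(np.float64","(").replace("return round((","return round(float(").replace("%6.2832-.5)/.314,2)","%6.2832-.5)/.314,2)")
s=s.replace("round(float((a-1.235+.5)","round(float(((a-1.235+.5)").replace("/.314,2)","/.314),2)") if 0 else s.replace("round(float(a-1.235+.5)%6.2832-.5)/.314,2)","round(float(((a-1.235+.5)%6.2832-.5)/.314),2)")
open('n2.py','w').write(s)
E
grep -n return n2.py; python3 n2.py
python3 -c "
from n2 import *
c=cam('scene');print([rd(c,(348.5+a,215.6+b)) for a,b in((0,0),(.5,0),(-.5,0),(0,.5),(0,-.5))])
print(cv2.cvtColor(c['color'],cv2.COLOR_RGB2GRAY)[205:227,338:360])"
```

```text
9:    a=np.deg2rad((idx*w).sum()/w.sum()); return round(float((a-1.235+.5)%6.2832-.5)/.314,2),round(float(s.max()),2),round(float(np.delete(s,np.arange(k-35,k+36)%360).max()),2)
t 19.575 q [-41.1 104.8  99.2] F [-0.  -0.5  0.2] lever rear -0.553 front -0.4 mm [(6.61, 0.2, 0.02), (6.62, 0.19, 0.02), (6.61, 0.2, 0.02)]
[(6.62, 0.19, 0.02), (6.54, 0.2, 0.03), (6.68, 0.18, 0.02), (7.02, 0.17, 0.03), (6.27, 0.17, 0.02)]
[[166 155 139 119 106 103 110 117 121 122 123 130 136 139 146 150 159 166
  170 170 170 168]
 [147 126 107  98 102 111 118 123 130 135 133 138 137 136 137 141 149 159
  167 170 170 169]
 [118  96  93 107 117 127 132 132 137 143 142 144 140 143 144 139 137 146
  160 168 169 168]
 [ 95  88 106 126 134 135 140 144 144 150 151 150 148 150 148 139 133 138
  150 163 167 169]
 [ 82  96 122 143 146 140 143 152 154 159 162 163 160 157 150 141 135 134
  142 157 166 166]
 [ 85 110 131 147 151 150 154 161 163 165 166 167 165 165 157 145 135 134
  136 148 162 167]
 [ 94 121 141 149 154 162 164 167 167 167 167 166 165 165 162 152 142 137
  131 138 156 168]
 [102 130 147 153 159 165 169 
[... 665 characters left out ...]
6 166 165 165 163 154 140 134
  121  91  53  51]
 [ 60  94 121 134 143 155 159 164 166 167 166 165 165 162 159 150 138 125
  109  74  40  34]
 [ 60  94 120 134 139 144 149 157 159 162 163 158 154 154 151 146 140 122
   91  59  35  34]
 [ 73  87 108 129 138 140 144 147 148 151 152 146 137 142 144 136 126 105
   70  49  40  45]
 [113 103 104 116 128 137 144 142 139 143 140 140 129 128 131 117  98  71
   51  51  50  52]
 [153 140 119 110 110 121 130 131 135 139 136 140 131 120 115  93  66  45
   40  51  55  56]
 [166 158 141 113  93  94 103 110 122 128 126 128 123 112  96  70  43  38
   45  54  63  65]
 [153 146 129  99  76  71  75  83  95  99  98  98 106 101  85  60  45  53
   65  76  84  90]]
```

```bash
python3 -m crank '{"grip":[0.65,0.65,0.65,0.65,0.65],"xyz":[[0,5,0],[0,6,0],[0,6,-25],[0,6,-50],[0,6,-70]],"turn":[0,0,0,-0.18,-0.36]}' >/dev/null; python3 needle.py
python3 -m crank '{"grip":[0.65,0.65,0.65,0.65,0.65],"xyz":[[0,0,0],[0,0,0],[0,0,0],[0,0,0],[0,0,0]],"turn":[-0.185,-0.37,-0.555,-0.74,-0.925]}' >/dev/null
python3 -m crank '{"grip":[0.65,0.65,0.65,0.65,0.65],"xyz":[[0,0,0],[0,0,0],[0,0,0],[0,0,0],[0,0,0]],"turn":[-0.185,-0.37,-0.555,-0.74,-0.925]}' >/dev/null
python3 -m crank '{"grip":[0.65,0.65,0.65,0.65,0.65],"xyz":[[0,0,0],[0,0,0],[0,0,0],[0,0,0],[0,0,0]],"turn":[-0.185,-0.37,-0.555,-0.74,-0.925]}'; python3 st.py
```

```text
t 20.4 tcp [0.5704 0.1004 0.2404] F [ 0.6 -0.4 -0.2] w 0.347 turn left 0.366 handle [-168.3  -27.3   -0.6] j6 -0.11 tz [ 0.001 -0.    -1.   ]
wrist (nan, nan, [121.0, 110.4, 10.7, 16.8], 163) scene (-2.98, 1.0, [23.0, 30.6, 19.1, 20.2], 11)
time_s: 22.38
tcp_pos: [0.5696, 0.1004, 0.2379]
tcp_rot: [-0.597, 0.802, 0.001, -0.001]
ft_force: [-0.5, 0.5, 0.9]
width: 0.352
grip_force: 0.0
t 22.375 tcp [0.5696 0.1004 0.2379] F [-0.5  0.5  0.9] w 0.352 turn left 3.137 handle [166.5 -36.3  -3. ] j6 -2.88 tz [-0.002  0.    -1.   ]needle.py:12: RuntimeWarning: invalid value encountered in divide
  r=np.hypot(*q); g=i.sum(2).ravel(); D=np.clip(dk*np.percentile(g[r<.6],60)-g,0,None); hb=D*(r<.2); q=q-(q*hb).sum(1,keepdims=True)/hb.sum(); r=np.hypot(*q); s=(r>.22)&(r<.55);
needle.py:13: RuntimeWarning: invalid value encountered in divide
  wt=D*s; z=np.sum(wt*(q[0]+1j*q[1])/r)
```

```bash
cat > n3.py <<'E'
from n2 import *
def wr(c,save=None):
    im=c['color']; i=im.astype(int); k=4
    m=((i[:,:,0]-i[:,:,2]>.17*i[:,:,0])&(i[:,:,0]>45)&(i[:,:,0]-i[:,:,1]<.2*i[:,:,0])).astype(np.uint8)
    m=cv2.morphologyEx(m,cv2.MORPH_CLOSE,np.ones((9,9)))
    m=cv2.morphologyEx(m,cv2.MORPH_OPEN,np.ones((7,7)))
    ks=[x for x in cv2.findContours(m,cv2.RETR_EXTERNAL,cv2.CHAIN_APPROX_NONE)[0] if cv2.contourArea(x)>600]
    e=[(cv2.fitEllipse(cv2.convexHull(x)),cv2.contourArea(x)) for x in ks]
    return e
if __name__=='__main__':
    c=cam('wrist'); print(proj(c,W((0,0),.2)),proj(c,W((-30,105),.155)))
    for e,a in wr(c): print(np.round(e[0]),np.round(e[1]),round(e[2]),a)
E
python3 n3.py
```

```text
[240.19515071  17.35029687] [316.13297851 220.70755962]
[ 52. 315.] [101. 188.] 23 4726.5
[250.  42.] [ 89. 110.] 147 5400.5
```

```bash
cat >> n3.py <<'E'
def read(c,save=None):
    e=min((x for x,a in wr(c) if a>1500),key=lambda x:abs(x[0][1]-120)+abs(x[0][0]-270))
    (cx,cy),(a,b),th=e; k=4
    u,v=int(max(cx-70,0)),int(max(cy-70,0)); im=cv2.resize(c['color'][v:v+140,u:u+140],None,fx=k,fy=k,interpolation=cv2.INTER_CUBIC)
    X=lambda p:(np.array(p)+.5-k/2*0)/k+[u,v]-.5
    g=cv2.cvtColor(im,cv2.COLOR_RGB2GRAY); yy,xx=np.mgrid[:im.shape[0],:im.shape[1]]
    T=np.deg2rad(th); A=np.array([[np.cos(T),np.sin(T)],[-np.sin(T),np.cos(T)]]); S=A.T@np.diag([2/a,2/b])@A
    q=S@(np.stack([(xx.ravel()+.5)/k-.5+u-cx,(yy.ravel()+.5)/k-.5+v-cy])); r=np.hypot(*q).reshape(g.shape)
    blk=((g<.35*np.percentile(g[r<.9],60))&(r<.95)).astype(np.uint8)
    D=cv2.distanceTransform(blk,cv2.DIST_L2,5)*(r<.4); h=D>.85*D.max(); hub=np.array([xx[h].mean(),yy[h].mean()])
    n,lab=cv2.connectedComponents(blk); L=lab[int(hub[1]),int(hub[0])]
    d=q.T.reshape(*g.shape,2)-(S@(X(hub)-[cx,cy])); rr=np.hypot(d[...,0],d[...,1]); s=(lab==L)&(rr>.25)&(rr<.6)
    z=np.sum((d[...,0]+1j*d[...,1])[s]); 
    if save: cv2.imwrite(save,im[:,:,::-1])
    return round(float(np.angle(z)),3),int(s.sum()),np.round([cx,cy,a,b,th,*X(hub)],1).tolist()
E
cat > m.py <<'E'
from n3 import *
from needle import needle
c=cam('wrist'); x=read(c,'pics/m.png'); print(x); s=cam('scene'); n=needle(s,(325,185,50,50),None,.75); print('scene mm',round(((n[0]-1.235)%6.283)/.314,2),n[1:],'t',arm.get_obs()['time_s'])
E
python3 -m crank '{"grip":[0.65,0.65,0.65,0.65,0.65],"xyz":[[8,0,-4],[16,0,-8],[24,0,-12],[40,0,-20],[40,0,-20]],"turn":[0,0,0,0,0]}'; python3 m.py; python3 m.py
```

```text
time_s: 23.05
tcp_pos: [0.5589, 0.0608, 0.2605]
tcp_rot: [-0.596, 0.803, -0.001, 0.001]
ft_force: [0.1, -0.6, -0.2]
width: 0.35
grip_force: 0.0
(-1.166, 717, [256.5, 113.4, 53.6, 89.5, 176.9, 250.0, 115.5])
scene mm 7.96 (0.97, [24.2, 31.7, 15.5, 20.6], 30) t 23.15
(-1.175, 787, [255.4, 111.2, 55.3, 92.7, 177.5, 248.5, 113.5])
scene mm 7.95 (0.96, [24.2, 31.6, 15.6, 20.3], 31) t 23.25
```

```bash
cat > go.py <<'E'
from n3 import *
s=cam('scene')
def ball(s):
    best=[]
    for f in np.arange(-1,.8,.1):
        u=proj(s,W((90*np.sin(f),105),.07+.09*np.cos(f))); best.append(u)
    g=cv2.cvtColor(s['color'],cv2.COLOR_RGB2GRAY); u=np.array(best); x0,y0=np.int32(u.min(0)-5); x1,y1=np.int32(u.max(0)+6)
    m=(g[y0:y1,x0:x1]<60).astype(np.uint8); n,l,st,ce=cv2.connectedComponentsWithStats(m)
    return [(st[i,4],[round(F(ce[i]+[x0,y0],s),3)],(ce[i]+[x0,y0]).round(1).tolist()) for i in range(1,n) if 5<st[i,4]<60]
def F(px,s): 
    fs=np.arange(-1.2,1,.005); return float(fs[np.argmin([np.linalg.norm(proj(s,W((90*np.sin(f),105),.07+.09*np.cos(f)))-px) for f in fs])])
print(ball(s))
import sys
f=float(sys.argv[1]); print('to straddle',rel(W((90*np.sin(f),105),.07+.09*np.cos(f)+.016)))
E
python3 go.py -0.4
```

```text
[(np.int32(16), [-0.38], [374.6, 195.6]), (np.int32(47), [0.585], [379.0, 224.0])]
to straddle [-40.   -0.1  90.2]
```

```bash
python3 -m crank '{"grip":[0.65,0.65,0.65,0.65,0.65],"xyz":[[-22,0,15],[-40,0,30],[-40,0,50],[-40,0,75],[-40,0,90]],"turn":[0,0,0,0,0]}' | grep -E "tcp_pos|ft"
python3 -m crank '{"grip":[0.65,0.65,0.65,0.65,0.65],"xyz":[[0,-4,0],[0,-8,-1],[0,-12,-3],[0,-16,-4],[0,-18.5,-4.5]],"turn":[0,0,0,0,0]}' | grep -E "tcp_pos|ft"
python3 -m crank '{"grip":[0.65,0.65,0.65,0.65,0.65],"xyz":[[0,0,0],[0,6,0],[0,6,-30],[12,6,-70],[35,6,-90]],"turn":[0,0,0,0,0]}' | grep -E "tcp_pos|ft"
python3 -m crank '{"grip":[0.65,0.65,0.65,0.65,0.65],"xyz":[[5,0,0],[5,0,0],[5,0,0],[5,0,0],[5,0,0]],"turn":[0,0,0,0,0]}' | grep -E "tcp_pos|ft"
python3 m.py;python3 m.py; python3 go.py -0.25
```

```text
tcp_pos: [0.5692, 0.1012, 0.1672]
ft_force: [-0.0, -0.3, -0.2]
tcp_pos: [0.5883, 0.0951, 0.1745]
ft_force: [-2.5, 0.3, 2.0]
tcp_pos: [0.5725, 0.0636, 0.2662]
ft_force: [-0.4, -0.6, -0.0]
tcp_pos: [0.5704, 0.059, 0.2632]
ft_force: [-0.5, -0.5, -0.0]
(-1.039, 671, [280.9, 112.6, 64.4, 96.7, 169.1, 270.2, 112.4])
scene mm 7.64 (0.88, [25.0, 32.1, 13.9, 19.2], 28) t 25.9
(-1.022, 659, [282.1, 114.4, 65.0, 98.6, 165.1, 270.5, 112.6])
scene mm 7.54 (0.9, [25.1, 32.1, 13.6, 19.6], 27) t 26.0
[(np.int32(17), [-0.23], [377.2, 197.8]), (np.int32(51), [0.575], [378.9, 223.7])]
to straddle [-40.1  -0.3  90.6]
```

```bash
cat > n4.py <<'E'
from n2 import *
al=.785; Rz=Rot.from_euler('z',P[2]).as_matrix()
E1=Rz@[np.cos(al),0,-np.sin(al)]   # downhill: zero of the needle
E2=Rz@[0,-1,0]                     # clockwise from zero, seen on the face
H0=np.load('hub.npy')
def read4(c,H=None,save=None):
    H=H0 if H is None else H; N=401; ij=np.linspace(-.026,.026,N)
    X,Y=np.meshgrid(ij,ij); Wp=H+X[...,None]*E1+Y[...,None]*E2
    p=Wp@c['R'].T+c['t']; mx=(c['fx']*p[...,0]/p[...,2]+c['cx']).astype(np.float32); my=(c['fy']*p[...,1]/p[...,2]+c['cy']).astype(np.float32)
    im=cv2.remap(c['color'],mx,my,cv2.INTER_CUBIC); g=cv2.cvtColor(im,cv2.COLOR_RGB2GRAY)
    r=np.hypot(X,Y); bg=cv2.medianBlur(g,101); blk=((g<.4*bg)&(r<.026)).astype(np.uint8)
    D=cv2.distanceTransform(blk,cv2.DIST_L2,5)*(r<.009); h=D>.8*D.max(); hx,hy=X[h].mean(),Y[h].mean()
    L=cv2.connectedComponents(blk)[1]; l=L[h][0]; dx,dy=X-hx,Y-hy; rr=np.hypot(dx,dy); s=(L==l)&(rr>.006)&(rr<.017)
    if save: cv2.imwrite(save,im[:,:,::-1])
    return round(float((np.angle(np.sum((dx+1j*dy)[s]))+.5)%6.2832-.5)/.314,2),int(s.sum()),round(hx*1e3,1),round(hy*1e3,1),round(D.max()*.13,1)
if __name__=='__main__':
    for i in range(2): print('mm',read4(cam('wrist'),save='pics/m4.png'))
    print(arm.get_obs()['time_s'])
E
python3 - <<'E'
from h import *
s=cam('scene');w=cam('wrist')
h=tri([(s,347.5,215.5),(w,270.5,112.6)]);print(h,proj(s,h),proj(w,h));np.save('hub.npy',h)
from n4 import *
q=Rz.T@(h-W((0,0),0));print(q)
E
python3 n4.py
```

```text
[ 0.58260006 -0.0138663   0.17613705] [347.61948557 215.49480424] [270.70212894 112.1206167 ]
[ 0.00914826 -0.0013486   0.17613705]
mm (6.96, 1603, np.float64(-0.0), np.float64(-0.5), np.float32(3.1))
mm (6.96, 1609, np.float64(-0.0), np.float64(-0.5), np.float32(3.1))
26.25
```

```bash
python3 -m crank '{"grip":[0.65,0.65,0.65,0.65,0.65],"xyz":[[-22,0,15],[-40,-1,30],[-40,-1,50],[-40,-1,75],[-40,-1,90]],"turn":[0,0,0,0,0]}' | grep -E "tcp_pos|ft"
python3 -m crank '{"grip":[0.65,0.65,0.65,0.65,0.65],"xyz":[[0,-4,0],[0,-8,-1],[0,-12,-1.5],[0,-16,-2],[0,-17,-2]],"turn":[0,0,0,0,0]}' | grep -E "tcp_pos|ft"
python3 -m crank '{"grip":[0.65,0.65,0.65,0.65,0.65],"xyz":[[0,0,0],[0,6,0],[0,6,-30],[12,6,-70],[35,6,-90]],"turn":[0,0,0,0,0]}' | grep -E "tcp_pos|ft"
python3 -m crank '{"grip":[0.65,0.65,0.65,0.65,0.65],"xyz":[[5,0,0],[5,0,0],[5,0,0],[5,0,0],[5,0,0]],"turn":[0,0,0,0,0]}' | grep -E "tcp_pos|ft"
python3 n4.py; python3 go.py -0.1
```

```text
tcp_pos: [0.5822, 0.097, 0.1718]
ft_force: [-0.1, -0.8, -0.0]
tcp_pos: [0.6, 0.0915, 0.1764]
ft_force: [-0.9, -0.3, 0.1]
tcp_pos: [0.5839, 0.0602, 0.2683]
ft_force: [0.0, -0.9, 0.1]
tcp_pos: [0.5819, 0.0555, 0.2652]
ft_force: [0.6, -0.4, 0.2]
mm (6.72, 1533, np.float64(-0.0), np.float64(-0.5), np.float32(3.0))
mm (6.73, 1546, np.float64(-0.1), np.float64(-0.4), np.float32(2.9))
28.85
[(np.int32(18), [-0.65], [372.6, 187.9]), (np.int32(17), [-0.09], [379.4, 200.7]), (np.int32(52), [0.565], [378.8, 223.4])]
to straddle [-40.2  -1.6  90.1]
```

```bash
python3 -m crank '{"grip":[0.65,0.65,0.65,0.65,0.65],"xyz":[[-22,-1,15],[-40,-1.5,30],[-40,-1.5,50],[-40,-1.5,75],[-40,-1.5,90]],"turn":[0,0,0,0,0]}' | grep -E "tcp_pos|ft"
python3 -m crank '{"grip":[0.65,0.65,0.65,0.65,0.65],"xyz":[[0,7,0],[0,13,0.5],[0,18,2],[0,23,3.5],[0,28.5,5.5]],"turn":[0,0,0,0,0]}' | grep -E "tcp_pos|ft"
python3 -m crank '{"grip":[0.65,0.65,0.65,0.65,0.65],"xyz":[[0,0,0],[0,-6,0],[0,-6,-30],[12,-6,-70],[35,-6,-90]],"turn":[0,0,0,0,0]}' | grep -E "tcp_pos|ft"
python3 -m crank '{"grip":[0.65,0.65,0.65,0.65,0.65],"xyz":[[5,0,0],[5,0,0],[5,0,0],[5,0,0],[5,0,0]],"turn":[0,0,0,0,0]}' | grep -E "tcp_pos|ft"
python3 n4.py; python3 go.py -0.36
```

```text
tcp_pos: [0.5937, 0.0931, 0.1729]
ft_force: [0.1, 0.1, 0.1]
tcp_pos: [0.5677, 0.1013, 0.1709]
ft_force: [0.9, -0.8, 1.1]
tcp_pos: [0.5646, 0.0659, 0.2627]
ft_force: [-0.7, 0.0, 0.2]
tcp_pos: [0.5618, 0.0615, 0.2597]
ft_force: [-0.1, 0.4, 0.4]
mm (6.81, 1689, np.float64(0.2), np.float64(-0.4), np.float32(3.0))
mm (6.79, 1707, np.float64(0.1), np.float64(-0.4), np.float32(3.0))
31.5
[(np.int32(17), [-0.355], [375.2, 195.8]), (np.int32(45), [0.585], [378.9, 224.1])]
to straddle [-40.    0.1  89.9]
```

Fit of the three readings: (−0.36, 6.80), (−0.246, 6.96), (−0.107, 6.72) puts the peak at lever ≈ −0.245. Push forward to there.

```bash
python3 -m crank '{"grip":[0.65,0.65,0.65,0.65,0.65],"xyz":[[-22,0,15],[-40,0,30],[-40,0,50],[-40,0,75],[-40,0,90]],"turn":[0,0,0,0,0]}' | grep -E "tcp_pos|ft"
python3 -m crank '{"grip":[0.65,0.65,0.65,0.65,0.65],"xyz":[[0,-5,0],[0,-9,-1],[0,-13,-2],[0,-15.5,-3],[0,-15.5,-3]],"turn":[0,0,0,0,0]}' | grep -E "tcp_pos|ft"; python3 n2.py
```

```text
tcp_pos: [0.5726, 0.0999, 0.1684]
ft_force: [-0.3, -0.1, -1.1]
tcp_pos: [0.5889, 0.0949, 0.174]
ft_force: [-0.6, -0.5, 0.2]
t 32.8 q [-15.4 104.8 104. ] F [-0.6 -0.5  0.2] lever rear -0.239 front -0.105 mm [(7.73, 0.11, 0.03), (7.72, 0.11, 0.02), (7.59, 0.11, 0.02)]
```

Lever is at about −0.24. Back off, rise well clear and check.

```bash
python3 -m crank '{"grip":[0.65,0.65,0.65,0.65,0.65],"xyz":[[0,6,0],[0,6,0],[0,6,-30],[12,6,-70],[35,6,-90]],"turn":[0,0,0,0,0]}' | grep -E "tcp_pos|ft"
python3 -m crank '{"grip":[0.65,0.65,0.65,0.65,0.65],"xyz":[[5,0,0],[5,0,0],[5,0,0],[5,0,0],[5,0,0]],"turn":[0,0,0,0,0]}' | grep -E "tcp_pos|ft"
python3 n4.py; python3 go.py -0.245
python3 - <<'E'
from h import *
# arbor axle check: brown blank in side view
d=cam('side');i=d['color'][180:225,260:310].astype(int);m=(i[:,:,0]>1.5*i[:,:,2])&(i[:,:,0]>50);y,x=np.nonzero(m);print('blank px',x.mean()+260,y.mean()+180,m.sum())
E
```

```text
tcp_pos: [0.5733, 0.0634, 0.2659]
ft_force: [-0.7, -0.9, 0.1]
tcp_pos: [0.5709, 0.0588, 0.2627]
ft_force: [-0.2, -0.0, -0.7]
mm (6.95, 1609, np.float64(-0.0), np.float64(-0.5), np.float32(3.0))
mm (6.97, 1596, np.float64(-0.0), np.float64(-0.4), np.float32(3.0))
34.3
[(np.int32(17), [-0.225], [377.4, 197.9]), (np.int32(50), [0.575], [378.9, 223.8])]
to straddle [-40.1  -0.3  89.8]
blank px 288.00938967136153 195.31924882629107 213
```

```bash
python3 -c "
from plant import arm
print(arm.job_done())"
```

```text
the job is handed in; nothing more can be done
None
```

The job is handed in: I lowered the indicator to about 3 mm of plunger travel, then turned the arbor until the dial peaked at about 7 mm. I left it there with the plunger on the stone and the robot clear, after overshooting and turning back during the search to find the peak.

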